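# Nudge the solder pallet home on its locating pins

## Task

The solder pallet is lying crooked on its tooling base, riding up on the tips of the two locating pins. Nudge it sideways with the fingertips until both of its holes drop over the pins and it lies flat on the base. Only push it, do not lift it, and leave the other things on the bench alone.

Things in the scene. Friction and masses are not known exactly. Their poses are not given: they have to be found in the camera images.
- base: the tooling base, fixed to the bench: a flat aluminium plate 210 mm (its x) by 270 mm (its y), flat top 15 mm above the bench. Origin: centre of its underside, at bench height; x points away from the robot (within about 0.3 rad), y to the left, z up. A thin scribed rectangle on its top shows where the seated pallet belongs
- seat (a point): point on the base's top, 12 mm in +x from the base's centre: the seated pallet's origin lies here, with the pallet's axes parallel to the base's
- pin_left (a point): foot of the left locating pin, on the base's top, at x -39, y +55 mm from the base's origin. Both pins are steel, fixed, 9 mm tall above the base's top: 8 mm diameter for the lower 5 mm, then a nose tapering to a flat tip of 4 mm diameter
- pin_right (a point): foot of the right locating pin, the same pin at x -39, y -55 mm from the base's origin
- pallet: the solder pallet: a loose, rigid grey plate 130 mm (its x) by 170 mm (its y), 8 mm thick, 0.25 to 0.5 kg, a green circuit board let into its top (board and clips stand under 5 mm above the plate). Origin: centre of its underside; x points away from the robot, z up. It starts 16 to 32 mm too near the robot, up to 20 mm too far left or right, turned up to 0.14 rad; it slides under a few newtons
- hole_round (a point): the pallet's left hole, at x -51, y +55 mm from its origin, at its underside: a round through hole of 10 mm diameter, which goes over the left pin. At the start the pallet rests on both pin tips and, along its far edge, on the base, so it slopes down away from the robot by about 0.1 rad
- hole_oblong (a point): the pallet's right hole, at x -51, y -55 mm from its origin, at its underside: an oblong through hole 10 mm along x and 14 mm along y, which goes over the right pin. When a hole comes over a pin's nose that side drops, and the pin then stops further pushing
- spool: spool of solder standing on end, 54 mm diameter, 40 mm tall, loose; origin at the centre of its underside. Leave alone
- flux: small amber flux jar with a black cap, 40 mm diameter, 58 mm tall, loose; origin at the centre of its underside. Leave alone
- cleaner: soldering-tip cleaner: a dark round pot 64 mm diameter filled with brass wool, 46 mm tall, loose; origin at the centre of its underside. Leave alone
- driver: small screwdriver lying on the bench beyond the base, 150 mm long, loose; origin under its middle. Leave alone

How it is judged:
At the end, for the whole second after the job is handed in: Both holes are over their pins (round hole within 3 mm of the left pin's axis, oblong hole within 4 mm of the right pin's) and the pallet lies flat on the base: its underside's centre less than 1.5 mm above the base's top, tilted less than 0.02 rad, at rest (horizontal distance between hole_round and pin_left below 0.003 m and horizontal distance between hole_oblong and pin_right below 0.004 m and z of pallet in the frame of seat below 0.0015 m and angle between pallet's own z axis and vertical below 0.02 rad and linear speed of pallet below 0.01 m/s); the robot touches nothing.
It fails at once if the pallet is lifted: its centre rises more than 13 mm above the base's top, or it is tipped more than 0.25 rad (z of pallet in the frame of seat above 0.013 m or angle between pallet's own z axis and vertical above 0.25 rad).
It fails at once if another thing on the bench is moved more than 15 mm (distance of any of spool, flux, cleaner, driver from where it was at the start of the episode above 0.015 m).
It also fails if it takes over 45 s, if anything falls off the work surface, if the arm or the gripper's body presses on something with over 40 N, if the wrist force passes 120 N, or if a joint passes its speed limit or range.

## Robot

A 6-joint arm with a two-finger parallel gripper is mounted at the origin on the work surface. World frame = base frame: x ahead of the robot, y to its left, z up, the work surface at z = 0. Lengths are in m, angles in rad, forces in N, time in s.
With the tool pointing down it reaches from about 0.375 to 0.975 m from the base axis. Payload 3.8 kg.
Tool frame: the origin (TCP) lies midway between the tips of the shut fingers; the grasp point (between the pads) lies 19 mm behind it; z points along the fingers, y is the direction in which the jaws open and shut (so a half turn about z gives the same grasp; the last joint's range is limited). The gripper opens to 85 mm and grips with 20 to 120 N. Pads are 22 mm wide; open, the fingers measure 114 mm over their backs; the gripper's body (76 mm by 85 mm) begins 54 mm behind the grasp point. The pads swing forward as they close: fully open they stand 13 mm farther back than shut.
Start: joints at [1.177, 0.264, 1.604, -0, 1.274, -0.037], TCP at [0.236, 0.632, 0.231] pointing down, gripper open.
Joint ranges: [-2.63, 2.63], [-0.94, 2.18], [0.31, 2.57], [-1.31, 4.45], [0, 2.66], [-2.55, 2.55]. Speed limits (rad/s): [2.57, 2.57, 3.14, 3.14, 3.14, 3.14].

## Interface

Orientations are given as a rotation vector (axis times angle).
In Python, from workcell import bot gives the robot as it stands.
- The arm moves only by the tool arm_command, never from a script. Its argument "targets" is text: rows parted by semicolons, each of 7 numbers parted by spaces: the shift along the tool's x, y, z in mm, then the turn, a rotation vector about the tool's x, y, z in degrees, then the opening, from 0 (shut) to 1 (fully open). A call has 1 to 10 rows; each row is the pose to reach, as a shift and turn from the pose commanded when the call began, along the tool's axes at that moment; what a row does not reach only later rows make up. A row lasts 1/12 s, in which the tool goes at most 41.7 mm and 7.16 degrees, less where a joint would pass 70% of its speed; a pose out of reach is approached as far as the arm can. A call with a gripper value outside its range is refused whole. The fingers move at their own pace and stop on an object; "newtons" is the grip in N (left out, the last holds). Time passes only in rows, so rows that repeat a pose let the fingers close. It gives the time, the measured TCP pose, the force and the opening at its end, in the units of the state.
- bot.read_state(): the state, without advancing time (a new reading comes with each control period).
- bot.read_camera(name): name is "scene" or "side" or "wrist"; returns (picture, depth): 480x640x3 uint8, blue, green, red; 480x640 float32, m along the optical axis (not along the pixel's ray), 0 where there is no reading.
- bot.camera_params(name): a dict with "fov_y" (degrees; the focal length in pixels is half the picture's height over the tangent of half this angle, whatever the lens; pixels are square), "cx", "cy" (the principal point, pixels), "xyz" and "rotation" of the camera in the world; the wrist camera has in their place "T_tool_cam" (4x4, takes a point from camera to tool coordinates, whose origin is the TCP and whose axes are the flange's). Camera axes: x right, y up, looking along -z (the intrinsics and any distortion apply to the point x, -y, -z); pixel columns grow to the right and rows downward; lengths in m; the calibration is good to about 2 mm. A picture is of the moment at which its call begins: read the wrist's pose just before it. camera_params takes no time and is no camera call.
- bot.finish_job(): hands the job in, once; it reports no verdict.
The state is a dict: "time": time; "q": joint angles; "joint_vel": joint speeds; "joint_torque": joint torques, N m; "tool_pos": TCP position; "tcp_rot": TCP orientation; "wrist_force": force on the tool from outside, world axes, zero at the start; "torque": the same for the moment, N m; "width": opening from 0.0 (shut) to 1.0 (fully open).
Only numpy, scipy, OpenCV 4.12 (cv2) and the standard library are available. Lean on these libraries where they do the work, as an engineer would, in place of code of your own. Each camera call takes 0.05 s, during which the arm holds its last target.

## Working session

There is one attempt and no reset: what is moved stays moved. The work goes in short steps, Python scripts to look and compute and a tool call to move; the robot and the scene stay as the last step left them, time stands still between calls to the robot, and variables do not carry over. Pictures are saved under pics/ and viewed, and the job is handed in when it is done.

Besides the shell and the picture viewer there is one more tool, called as a command line: name --argument value ..., lists and objects as JSON in quotes. arm_command: Moves the arm, as the interface text tells. Its arguments: {"type":"object","properties":{"targets":{"type":"string"},"newtons":{"type":"number"}},"required":["targets"]}

```bash
mkdir -p pics; ls; python3 - <<'E'
from workcell import bot
import cv2,numpy as np
print(bot.read_state())
for n in ["scene","side","wrist"]:
    p,d=bot.read_camera(n); cv2.imwrite(f"pics/{n}0.png",p); np.save(f"pics/{n}0.npy",d)
    print(n,bot.camera_params(n))
E
```

```text
pics
{'time': 0.0, 'q': array([ 1.17706537e+00,  2.64735745e-01,  1.60541077e+00, -1.44674501e-05,
        1.27368603e+00, -3.69221311e-02]), 'joint_vel': array([-0.00039836, -0.00021795, -0.00034212, -0.00070789, -0.00066458,
       -0.00138598]), 'joint_torque': array([ 1.09953742e-04, -5.15103114e+01, -3.67314291e+01, -4.39612711e-05,
        1.26760011e-02, -1.26455834e-05]), 'tool_pos': array([0.23550225, 0.63179011, 0.2299539 ]), 'tcp_rot': array([-0.55741615, -3.09127123,  0.00344129]), 'wrist_force': array([-0.02839049,  0.17132673,  0.30301105]), 'torque': array([ 0.03064989, -0.07312023, -0.07433611]), 'width': 1.0071696530952687}
scene {'fov_y': 42.13972020693753, 'cx': 305.8944667344602, 'cy': 242.44155034120723, 'xyz': array([1.47264043, 0.0342115 , 0.99090176]), 'rotation': array([0.57033938, 0.55944504, 1.46144196])}
side {'fov_y': 48.53759408465862, 'cx': 325.71104332350154, 'cy': 235.72222129090042, 'xyz': array([0.35608426, 0.68943827, 0.72916763]), 'rotation': array([ 0.26020954, -1.05835072, -2.50620587])}
wrist {'fov_y': 60.73640955148858, 'cx': 321.7497029543487, 'cy': 242.63654962648673, 'T_tool_cam': array([[ 1.09653827e-04,  9.64927794e-01,  2.62515410e-01,
         6.67499243e-02],
       [ 9.99999962e-01, -1.72398969e-04,  2.15982500e-04,
         2.93789225e-04],
       [ 2.53664904e-04,  2.62515376e-01, -9.64927776e-01,
        -1.42122645e-01],
       [ 0.00000000e+00,  0.00000000e+00,  0.00000000e+00,
         1.00000000e+00]])}
```

View pics/scene0.png

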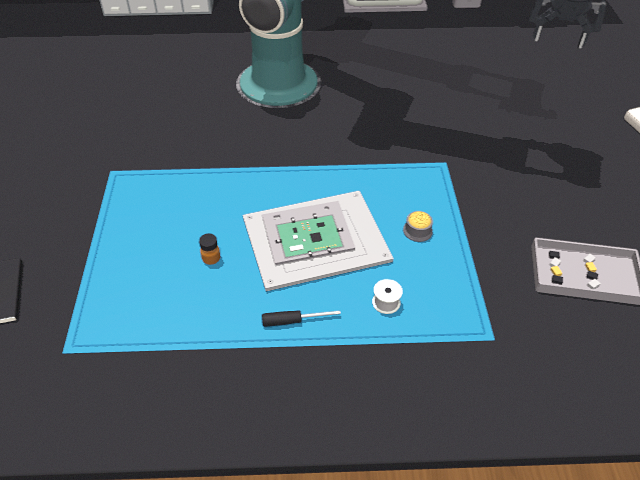

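View pics/side0.png

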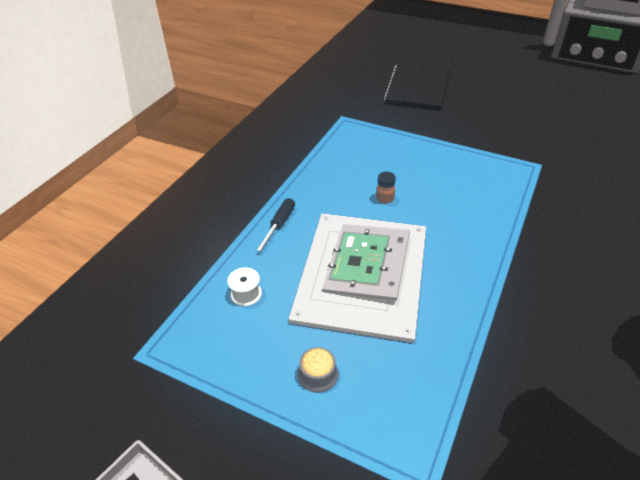

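View pics/wrist0.png

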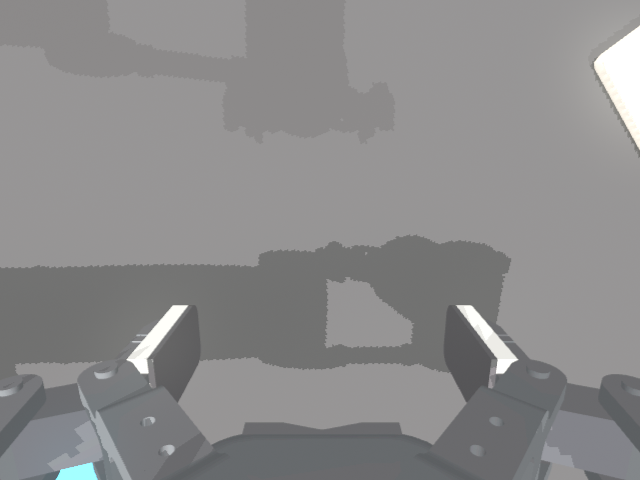

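```bash
cat > h.py <<'E'
import cv2,numpy as np
from scipy.spatial.transform import Rotation as R
from workcell import bot
def K(c):
    f=240/np.tan(np.radians(c["fov_y"]/2)); return f,c["cx"],c["cy"]
def pose(c,st=None):
    if "xyz" in c: return R.from_rotvec(c["rotation"]).as_matrix(),np.array(c["xyz"])
    T=np.eye(4);T[:3,:3]=R.from_rotvec(st["tcp_rot"]).as_matrix();T[:3,3]=st["tool_pos"]
    T=T@c["T_tool_cam"]; return T[:3,:3],T[:3,3]
def ray(c,uv,st=None):
    f,cx,cy=K(c);Rm,t=pose(c,st);uv=np.atleast_2d(uv).astype(float)
    d=np.c_[(uv[:,0]-cx)/f,-(uv[:,1]-cy)/f,-np.ones(len(uv))]@Rm.T
    return t,d
def onplane(c,uv,z,st=None):
    t,d=ray(c,uv,st); return t+d*((z-t[2])/d[:,2])[:,None]
def proj(c,P,st=None):
    f,cx,cy=K(c);Rm,t=pose(c,st);p=(np.atleast_2d(P)-t)@Rm
    return np.c_[cx+f*p[:,0]/-p[:,2],cy-f*p[:,1]/-p[:,2]]
E
python3 - <<'E'
from h import *
for n,roi in [("scene",(220,180,410,300)),("side",(270,200,450,350))]:
    im=cv2.imread(f"pics/{n}0.png");c=bot.camera_params(n)
    hsv=cv2.cvtColor(im,cv2.COLOR_BGR2HSV)
    x0,y0,x1,y1=roi
    m=np.zeros(im.shape[:2],np.uint8)
    m[y0:y1,x0:x1]=((hsv[...,1]<60)&(hsv[...,2]>90))[y0:y1,x0:x1]
    cs=max(cv2.findContours(m,0,2)[0],key=cv2.contourArea)
    h=cv2.convexHull(cs); q=cv2.approxPolyDP(h,6,True)[:,0]
    P=onplane(c,q,0.015); print(n,q.tolist(),P.round(4).tolist(),np.linalg.norm(P-np.roll(P,1,0),axis=1).round(4),P.mean(0))
    cv2.imwrite(f"pics/{n}z.png",cv2.resize(im[y0:y1,x0:x1],None,fx=4,fy=4,interpolation=cv2.INTER_CUBIC)[:600,:800])
E
```

```text
scene [[359, 191], [392, 261], [266, 290], [243, 215]] [[0.4569, 0.1831, 0.015], [0.6647, 0.2317, 0.015], [0.7291, -0.0244, 0.015], [0.5222, -0.0763, 0.015]] [0.2675 0.2134 0.264  0.2133] [0.59323255 0.07854002 0.015     ]
side [[321, 214], [425, 227], [413, 341], [289, 322]] [[0.7223, -0.0242, 0.015], [0.5209, -0.0756, 0.015], [0.4544, 0.1875, 0.015], [0.6519, 0.2392, 0.015]] [0.2726 0.2079 0.2714 0.2041] [0.58738361 0.08172608 0.015     ]
```

```bash
ls pics
```

```text
scene0.npy
scene0.png
scenez.png
side0.npy
side0.png
sidez.png
wrist0.npy
wrist0.png
```

```bash
python3 - <<'E'
from h import *
s=bot.read_state();Rm=R.from_rotvec(s["tcp_rot"]).as_matrix();print(Rm.round(3))
c=bot.camera_params("scene")
print("spool top",onplane(c,[[388,289]],.04),"flux top",onplane(c,[[208,241]],.058),"cleaner",onplane(c,[[419,220]],.046),"driver",onplane(c,[[263,319],[340,314]],.008))
a=0.246
# desired tool: z down, tool x = -base x or + ; keep near current
for sx in (1,-1):
  X=sx*np.array([np.cos(a),np.sin(a),0]);Z=np.array([0,0,-1.]);Y=np.cross(Z,X);T=np.c_[X,Y,Z]
  rel=R.from_matrix(Rm.T@T); 
  ctr=np.array([.59,.08,0]); 
  tcp=ctr-0.0*X; tcp[2]=.25
  print(sx,np.degrees(rel.as_rotvec()),((tcp-s["tool_pos"])@Rm*1000).round(),tcp)
E
```

```text
[[-0.937  0.349 -0.001]
 [ 0.349  0.937 -0.002]
 [ 0.    -0.002 -1.   ]]
spool top [[0.75456642 0.21028559 0.04      ]] flux top [[ 0.63410906 -0.13930424  0.058     ]] cleaner [[0.58135776 0.2958038  0.046     ]] driver [[ 0.79266251 -0.02988925  0.008     ]
 [ 0.78664875  0.1172624   0.008     ]]
1 [-4.41165400e-02  1.30454001e-01  1.45460864e+02] [-525. -393.  -19.] [0.59 0.08 0.25]
-1 [-9.96382310e-02 -3.36953560e-02 -3.45390757e+01] [-525. -393.  -19.] [0.59 0.08 0.25]
```

View pics/scenez.png

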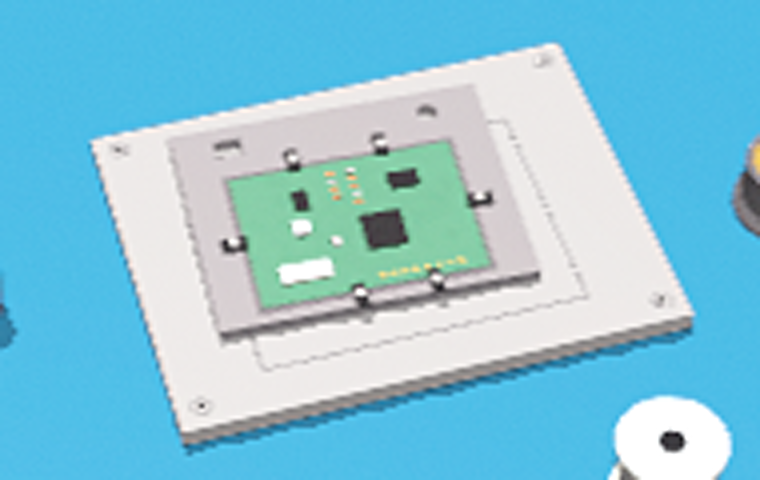

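View pics/sidez.png

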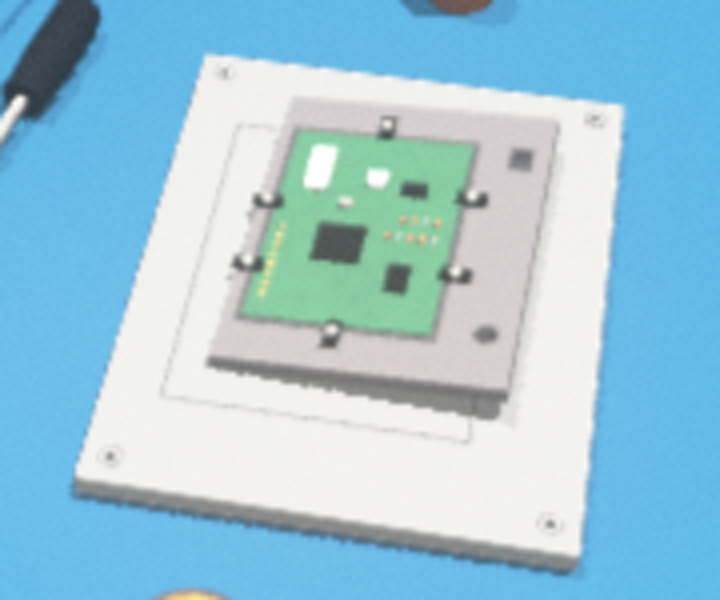

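arm_command --targets "-591 -348 -50 0 0 -34.5 1;-591 -348 -50 0 0 -34.5 1;-591 -348 -50 0 0 -34.5 1;-591 -348 -50 0 0 -34.5 1;-591 -348 -50 0 0 -34.5 1;-591 -348 -50 0 0 -34.5 1;-591 -348 -50 0 0 -34.5 1;-591 -348 -50 0 0 -34.5 1;-591 -348 -50 0 0 -34.5 1;-591 -348 -50 0 0 -34.5 1"

```text
time: 0.98
tool_pos: [0.4969, 0.3099, 0.2614]
tcp_rot: [0.385, -3.118, 0.0]
wrist_force: [0.0, 0.2, 1.1]
width: 1.001
```

```bash
cat >> h.py <<'E'
def rel(tcp,a=None,st=None):
    st=st or bot.read_state();Rm=R.from_rotvec(st["tcp_rot"]).as_matrix()
    sh=(np.array(tcp)-st["tool_pos"])@Rm*1000
    r=None
    if a is not None:
        X=-np.array([np.cos(a),np.sin(a),0]);Z=np.array([0,0,-1.]);T=np.c_[X,np.cross(Z,X),Z]
        r=np.degrees(R.from_matrix(Rm.T@T).as_rotvec()).round(2)
    return sh.round(1),r
E
python3 -c "
from h import *
s=bot.read_state();print(s['q'],s['tool_pos']);print(rel([.668,.10,.28],.246,s))"
```

```text
[ 5.15085987e-01  7.82131350e-02  1.76398864e+00  4.12790232e-05
  1.29954750e+00 -1.30113213e+00] [0.49686616 0.30988198 0.2613959 ]
(array([-115. , -245.2,  -18.6]), array([-0.  , -0.01, -0.03]))
```

arm_command --targets "-115 -245 -19 0 0 0 1;-115 -245 -19 0 0 0 1;-115 -245 -19 0 0 0 1;-115 -245 -19 0 0 0 1;-115 -245 -19 0 0 0 1;-115 -245 -19 0 0 0 1;-115 -245 -19 0 0 0 1;-115 -245 -19 0 0 0 1;-115 -245 -19 0 0 0 1;-115 -245 -19 0 0 0 1"

```text
time: 1.82
tool_pos: [0.6666, 0.1024, 0.2797]
tcp_rot: [0.384, -3.117, -0.001]
wrist_force: [-0.9, -0.7, 0.3]
width: 0.997
```

```bash
python3 - <<'E'
from h import *
import pickle
s=bot.read_state();p,d=bot.read_camera("wrist");cv2.imwrite("pics/w1.png",p);np.save("pics/w1.npy",d);pickle.dump(s,open("pics/w1.pkl","wb"));print(s['time'],s['tool_pos'],s['q'])
E
```

```text
1.8167 [0.66657189 0.10239333 0.27970376] [ 1.15148654e-01  2.39581663e-01  1.54550487e+00  6.76463525e-04
  1.35801760e+00 -1.70088908e+00]
```

View pics/w1.png

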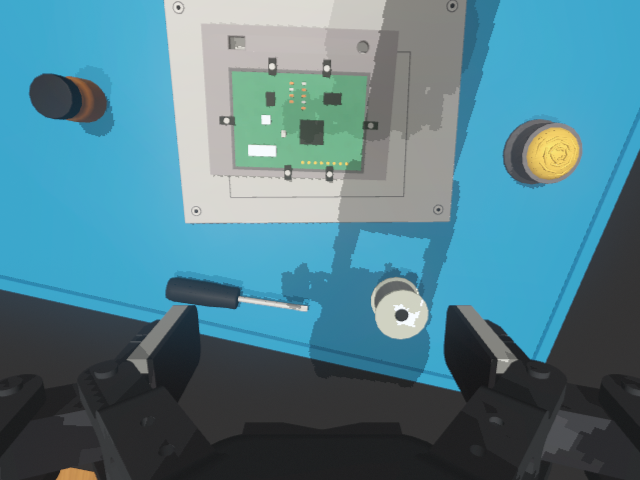

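arm_command --targets "40 0 -10 0 0 0 1;60 0 -20 0 0 0 1;60 0 -20 0 0 0 1;60 0 -20 0 0 0 1"

```text
time: 2.2
tool_pos: [0.6082, 0.0888, 0.3017]
tcp_rot: [-0.387, 3.115, 0.0]
wrist_force: [0.0, -0.5, -0.1]
width: 1.002
```

```bash
python3 - <<'E'
from h import *
import pickle
s=bot.read_state();p,d=bot.read_camera("wrist");cv2.imwrite("pics/w2.png",p);np.save("pics/w2.npy",d);pickle.dump(s,open("pics/w2.pkl","wb"));print(s['time'],s['tool_pos'],s['q'])
cv2.imwrite("pics/w2z.png",cv2.resize(p[30:300,130:500],None,fx=2.1,fy=2.1,interpolation=cv2.INTER_CUBIC))
E
```

```text
2.2 [0.60823482 0.08882747 0.30169292] [ 1.04318963e-01  1.13809205e-01  1.65200830e+00  3.20199465e-04
  1.37336589e+00 -1.71372141e+00]
```

View pics/w2z.png

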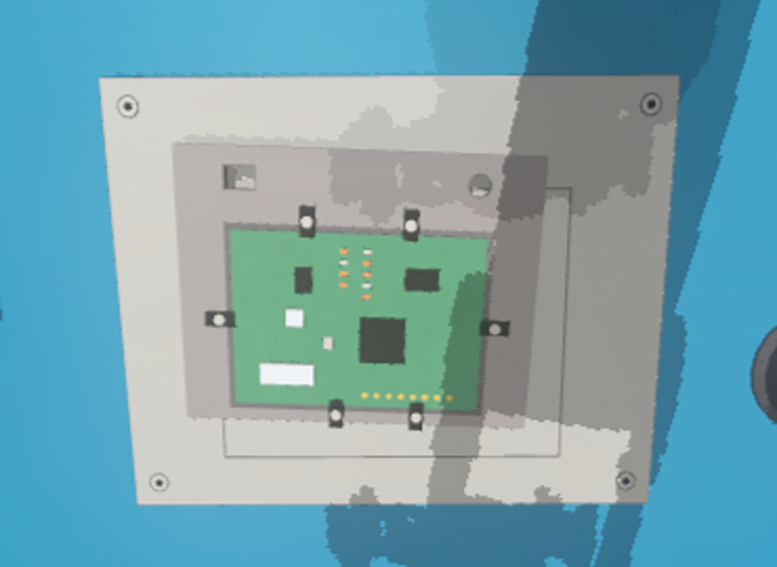

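```bash
cat > an.py <<'E'
from h import *
import pickle
def fit(src,dst):
    a=src-src.mean(0);b=dst-dst.mean(0)
    th=np.arctan2((a[:,0]*b[:,1]-a[:,1]*b[:,0]).sum(),(a*b).sum())
    Rm=np.array([[np.cos(th),-np.sin(th)],[np.sin(th),np.cos(th)]])
    t=dst.mean(0)-Rm@src.mean(0)
    return th,t,np.linalg.norm(src@Rm.T+t-dst,axis=1)
def un(c): return np.array(c,float)/2.1+[130,30]
E
python3 - <<'E'
from an import *
c=bot.camera_params("wrist");s=pickle.load(open("pics/w2.pkl","rb"))
B=onplane(c,un([(100,77),(679,76),(649,503),(137,503)]),.015,s)[:,:2]
src=np.array([(-105,-135),(-105,135),(105,135),(105,-135)])/1e3
th,t,e=fit(src,B);print("base",th,t,e*1e3)
S=onplane(c,un([(225,457),(560,457)]),.015,s)[:,:2]
tb=lambda P:(P-t)@np.array([[np.cos(th),-np.sin(th)],[np.sin(th),np.cos(th)]])
print("scribe",tb(S)*1e3)
u=un([(174,143),(548,155),(524,428),(188,417),(239,177),(480,185)])
zz=[.0335,.0335,.0235,.0235,.0325,.0325]
P=np.array([onplane(c,[q],z,s)[0,:2] for q,z in zip(u,zz)])
P=tb(P);print(P*1e3)
src=np.array([(-65,-85),(-65,85),(65,85),(65,-85),(-51,-55),(-51,55)])/1e3
print("pallet",fit(src,P))
d=np.load("pics/w2.npy")
# depth check of heights
f,cx,cy=K(c);Rm,tt=pose(c,s)
for q in list(u[:4]+[[6,6],[-6,6],[-6,-6],[6,-6]])+[un((350,480))]:
    x,y=q.round().astype(int);z=d[y,x];p=np.array([(x-cx)/f*z,-(y-cy)/f*z,-z]);print((Rm@p+tt).round(4))
E
```

```text
base 0.24963119710244205 [0.5877396  0.07828753] [1.23122507 1.773028   0.59942028 1.33514319]
scribe [[ 78.69844109 -86.71183564]
 [ 79.10094345  86.99484077]]
[[ -73.93735074  -97.31358031]
 [ -68.40897382   71.5083159 ]
 [  61.41364737   66.55545543]
 [  55.33126208 -102.2552217 ]
 [ -59.2706885   -68.96322606]
 [ -55.51797004   41.11119669]]
pallet (np.float64(-0.03512947334412605), array([-0.00640883, -0.01548992]), array([0.00093856, 0.00023368, 0.00063129, 0.00052092, 0.00030093,
       0.00017212]))
[ 0.5439 -0.0273  0.0349]
[0.5106 0.1268 0.0336]
[0.6263 0.1507 0.0227]
[ 0.6591 -0.0017  0.0233]
[0.6828 0.0799 0.0129]
```

```bash
cat >> an.py <<'E'
TH,T0=0.2496,np.array([.5877,.0783])
RB=np.array([[np.cos(TH),-np.sin(TH)],[np.sin(TH),np.cos(TH)]])
def tobase(P): return (np.asarray(P)[...,:2]-T0)@RB
def go(xb,yb,z,yaw):  # yaw of tool x in base frame deg; mm
    P=T0+RB@np.array([xb,yb])/1e3
    return rel([P[0],P[1],z/1e3],TH+np.radians(yaw)-np.pi)
E
python3 -c "
from an import *
print(go(-3,-128,100,90))"
```

```text
(array([  26. , -133. ,  201.1]), array([ 0.09,  0.09, 89.85]))
```

arm_command --targets "26 -133 120 0 0 90 1;26 -133 120 0 0 90 1;26 -133 120 0 0 90 1;26 -133 120 0 0 90 1;26 -133 120 0 0 90 1;26 -133 120 0 0 90 1;26 -133 120 0 0 90 1;26 -133 120 0 0 90 1;26 -133 120 0 0 90 1;26 -133 120 0 0 90 1"

```text
time: 3.08
tool_pos: [0.6165, -0.0472, 0.1797]
tcp_rot: [-1.52, -2.749, 0.0]
wrist_force: [-0.7, -0.2, 0.7]
width: 1.002
```

```bash
python3 -c "
from an import *
print(go(-3,-128,100,90))"
```

```text
(array([ 0.6,  0.3, 79.7]), array([-0.02, -0.02, 17.83]))
```

arm_command --targets "0 0 40 0 0 17.8 1;0 0 80 0 0 17.8 1;0 0 110 0 0 17.8 1;0 0 140 0 0 17.8 1;0 0 155 0 0 17.8 1;0 0 164 0 0 17.8 1;0 0 168 0 0 17.8 1;0 0 168 0 0 17.8 1"

```text
time: 3.75
tool_pos: [0.6161, -0.0474, 0.0117]
tcp_rot: [-1.919, -2.486, 0.001]
wrist_force: [-0.0, 0.6, 0.2]
width: 0.999
```

```bash
python3 - <<'E'
from an import *
print(go(-3,-128,10,90), tobase(bot.read_state()["tool_pos"]))
p,d=bot.read_camera("wrist");cv2.imwrite("pics/w3.png",p);np.save("pics/w3.npy",d)
p,d=bot.read_camera("side");cv2.imwrite("pics/s3.png",cv2.resize(p[180:380,240:500],None,fx=3,fy=3))
E
```

```text
(array([0.8, 0.5, 1.7]), array([-0.05, -0.02,  0.37])) [-0.00353824 -0.1288262 ]
```

View pics/w3.png

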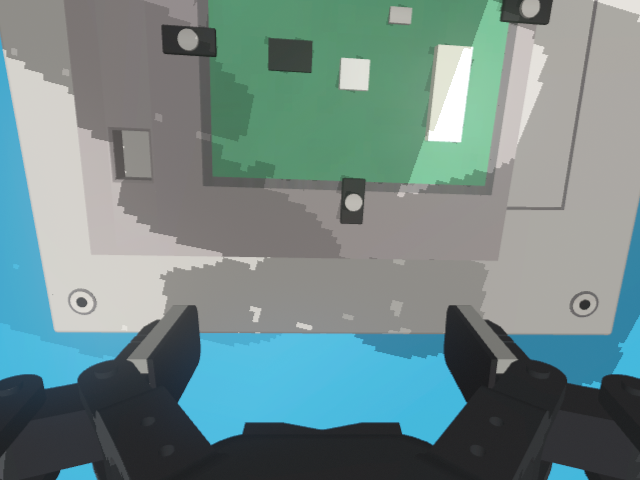

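View pics/s3.png

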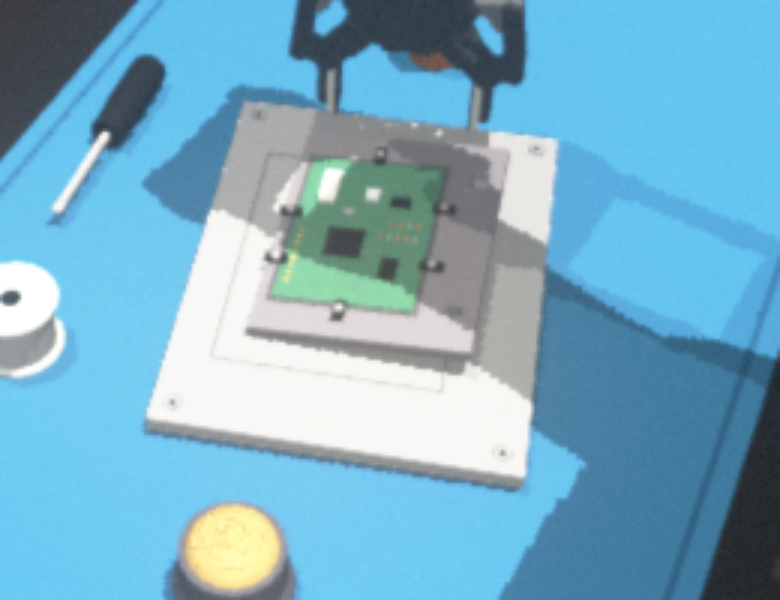

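arm_command --targets "0 0 3 0 0 0.4 1;0 0 5 0 0 0.4 1;6 0 5 0 0 0.4 1;12 0 5 0 0 0.4 1;15 0 5 0 0 0.4 1;18 0 5 0 0 0.4 1;20 0 5 0 0 0.4 1;22 0 5 0 0 0.4 1;24 0 5 0 0 0.4 1;24 0 5 0 0 0.4 1"

```text
time: 4.68
tool_pos: [0.6101, -0.0243, 0.0075]
tcp_rot: [1.929, 2.48, 0.0]
wrist_force: [1.7, -0.8, 0.5]
width: 0.997
```

```bash
python3 - <<'E'
from an import *
s=bot.read_state();print(tobase(s["tool_pos"]),s["wrist_force"])
p,d=bot.read_camera("wrist");cv2.imwrite("pics/w4.png",p)
E
```

```text
[-0.00366325 -0.10498429] [ 1.72364307 -0.81225588  0.53111822]
```

View pics/w4.png

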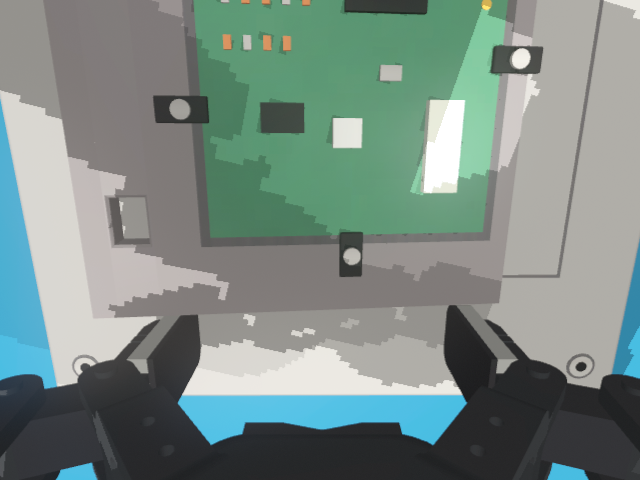

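arm_command --targets "2 0 0 0 0 0 1;4 0 0 0 0 0 1;6 0 0 0 0 0 1;8 0 0 0 0 0 1;9 0 0 0 0 0 1;9 0 0 0 0 0 1;9 0 0 0 0 0 1"

```text
time: 5.32
tool_pos: [0.6077, -0.0156, 0.0074]
tcp_rot: [-1.929, -2.479, -0.0]
wrist_force: [1.2, -1.7, 1.4]
width: 1.0
```

```bash
python3 - <<'E'
from an import *
s=bot.read_state();print(tobase(s["tool_pos"]),s["wrist_force"])
p,d=bot.read_camera("scene");cv2.imwrite("pics/s5.png",cv2.resize(p[180:300,220:410],None,fx=4,fy=4,interpolation=cv2.INTER_CUBIC))
E
```

```text
[-0.00379927 -0.09594908] [ 1.19746333 -1.66887706  1.36483502]
```

View pics/s5.png

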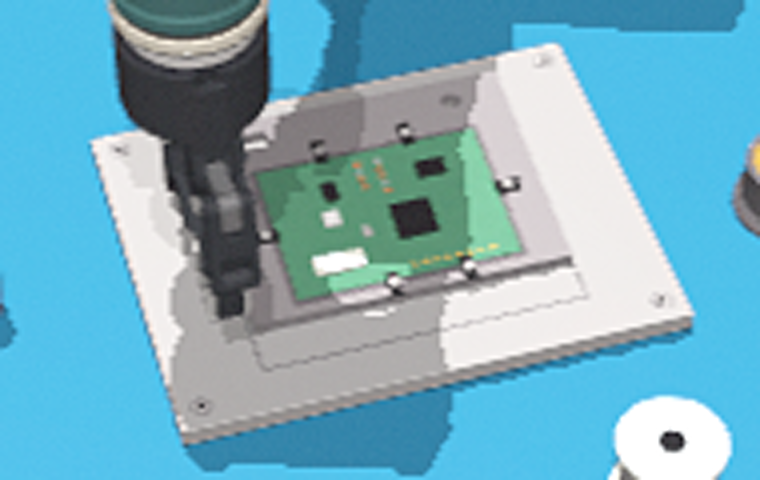

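arm_command --targets "-8 0 0 0 0 0 1;-16 0 0 0 0 0 1;-16 0 -20 0 0 0 1;-16 0 -60 0 0 -7 1;-16 0 -100 0 0 -14 1;-16 0 -140 0 0 -21 1;-16 0 -180 0 0 -28 1;-16 0 -220 0 0 -35 1;-16 0 -250 0 0 -42 1;-16 0 -280 0 0 -49 1"

```text
time: 6.2
tool_pos: [0.6118, -0.0321, 0.29]
tcp_rot: [0.718, 3.057, 0.001]
wrist_force: [0.5, 0.1, -0.0]
width: 0.996
```

```bash
python3 -c "
from an import *
print(go(0,5,300,180))"
```

```text
(array([ 74. ,  91.9, -10. ]), array([ 1.000e-02,  9.000e-02, -4.074e+01]))
```

arm_command --targets "74 92 -10 0 0 -40.7 1;74 92 -10 0 0 -40.7 1;74 92 -10 0 0 -40.7 1;74 92 -10 0 0 -40.7 1;74 92 -10 0 0 -40.7 1;74 92 -10 0 0 -40.7 1;74 92 -10 0 0 -40.7 1;74 92 -10 0 0 -40.7 1"

```text
time: 6.87
tool_pos: [0.587, 0.0836, 0.2971]
tcp_rot: [0.377, -3.118, -0.0]
wrist_force: [-0.1, -0.5, 0.2]
width: 0.995
```

```bash
python3 - <<'E'
from an import *
s=bot.read_state();p,d=bot.read_camera("wrist");cv2.imwrite("pics/w6.png",p);pickle.dump(s,open("pics/w6.pkl","wb"));print(s['time'],tobase(s['tool_pos']))
cv2.imwrite("pics/w6z.png",cv2.resize(p[60:330,130:500],None,fx=2.1,fy=2.1,interpolation=cv2.INTER_CUBIC))
E
```

```text
6.8667 [0.00062052 0.00534491]
```

View pics/w6z.png

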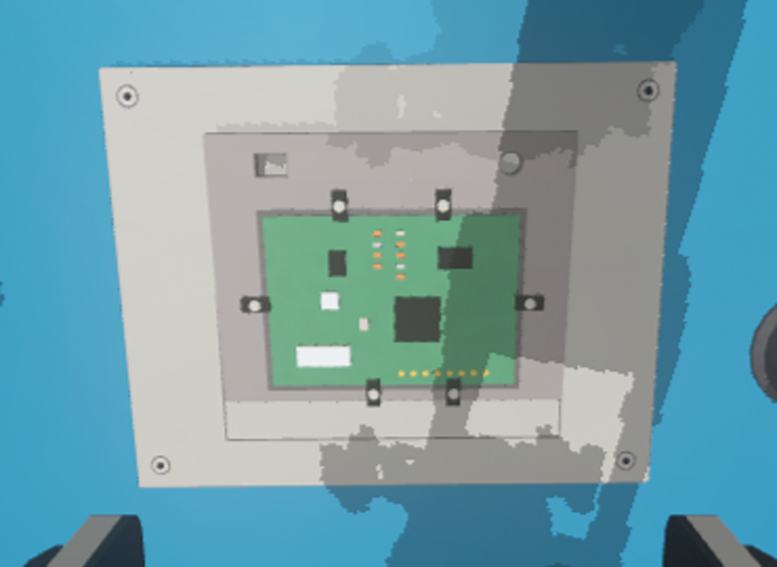

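```bash
python3 - <<'E'
from an import *
un=lambda c: np.array(c,float)/2.1+[130,60]
c=bot.camera_params("wrist");s=pickle.load(open("pics/w6.pkl","rb"))
B=onplane(c,un([(100,68),(675,62),(648,480),(139,487)]),.015,s)[:,:2]
src=np.array([(-105,-135),(-105,135),(105,135),(105,-135)])/1e3
th,t,e=fit(src,B);print("base",th,t,e*1e3)
tb=lambda P:(P-t)@np.array([[np.cos(th),-np.sin(th)],[np.sin(th),np.cos(th)]])
print("scribe",tb(onplane(c,un([(226,439),(560,437)]),.015,s)[:,:2])*1e3)
u=un([(205,133),(577,131),(561,402),(224,401),(271,165),(511,163)])
zz=[.0335,.0335,.0235,.0235,.0325,.0325]
P=tb(np.array([onplane(c,[q],z,s)[0,:2] for q,z in zip(u,zz)]));print(P*1e3)
src=np.array([(-65,-85),(-65,85),(65,85),(65,-85),(-51,-55),(-51,55)])/1e3
print("pallet",fit(src,P))
E
```

```text
base 0.25211072396492723 [0.58765307 0.07801896] [1.76221357 1.83217346 1.63976735 0.82127133]
scribe [[ 78.20516789 -86.73947856]
 [ 79.1255468   86.9529509 ]]
[[-74.26281843 -82.62610602]
 [-73.18423175  85.85332355]
 [ 57.63850854  85.17590843]
 [ 55.1437754  -84.55500724]
 [-59.85819281 -53.60345502]
 [-59.47401883  56.39375374]]
pallet (np.float64(-0.009490807904102538), array([-0.00866693,  0.00094506]), array([0.00083442, 0.00077694, 0.00052316, 0.00039612, 0.00033029,
       0.000333  ]))
```

```bash
python3 -c "
from an import *
print(go(-98,1,60,180),go(-98,1,7.5,180))"
```

```text
(array([ 98.5,  -5.2, 237.2]), array([ 0.01, -0.03, -0.54])) (array([ 98.4,  -5.2, 289.7]), array([ 0.01, -0.03, -0.54]))
```

arm_command --targets "40 -5 5 0 0 -0.5 1;80 -5 10 0 0 -0.5 1;98 -5 40 0 0 -0.5 1;98 -5 80 0 0 -0.5 1;98 -5 120 0 0 -0.5 1;98 -5 160 0 0 -0.5 1;98 -5 200 0 0 -0.5 1;98 -5 235 0 0 -0.5 1;98 -5 260 0 0 -0.5 1;98 -5 260 0 0 -0.5 1"

```text
time: 7.75
tool_pos: [0.4875, 0.0548, 0.0316]
tcp_rot: [0.389, -3.105, -0.001]
wrist_force: [-1.5, 0.1, -0.7]
width: 1.0
```

```bash
python3 -c "
from an import *
print(go(-98,1,7.5,180),go(-80,1,7.5,180))"
```

```text
(array([-5.2, -1. , 24. ]), array([ 0.13, -0.67, -0.01])) (array([-23.2,  -1. ,  23.8]), array([ 0.13, -0.67, -0.01]))
```

arm_command --targets "0 0 10 0 0 0 1;0 0 20 0 0 0 1;-5 0 24 0 0 0 1;-10 0 24 0 0 0 1;-15 0 24 0 0 0 1;-18 0 24 0 0 0 1;-21 0 24 0 0 0 1;-24 0 24 0 0 0 1;-26 0 24 0 0 0 1;-26 0 24 0 0 0 1"

```text
time: 8.58
tool_pos: [0.5191, 0.0622, 0.0137]
tcp_rot: [-0.395, 3.116, 0.0]
wrist_force: [-1.2, -0.0, -0.3]
width: 0.999
```

```bash
python3 - <<'E'
from an import *
s=bot.read_state();print(tobase(s["tool_pos"]),s["wrist_force"],go(-64,1,7.5,180))
p,d=bot.read_camera("wrist");cv2.imwrite("pics/w7.png",p)
E
```

```text
[-0.07047693  0.00140073] [-1.16205973 -0.0114682  -0.25111612] (array([-6.5, -0.4,  6.2]), array([-0.  ,  0.05,  0.14]))
```

View pics/w7.png

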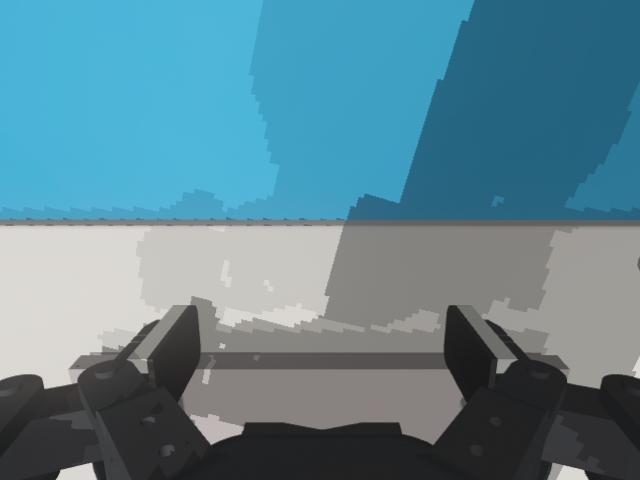

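arm_command --targets "3 0 0 0 0 0 1;4 0 3 0 0 0 1;4 0 6.5 0 0 0 1;2 0 6.5 0 0 0 1;0 0 6.5 0 0 0.1 1;-1.5 0 6.5 0 0 0.1 1;-3 0 6.5 0 0 0.1 1;-4 0 6.5 0 0 0.1 1;-4 0 6.5 0 0 0.1 1"

```text
time: 9.38
tool_pos: [0.522, 0.0631, 0.0066]
tcp_rot: [0.392, -3.116, -0.0]
wrist_force: [-1.7, 0.2, -1.4]
width: 1.0
```

```bash
python3 - <<'E'
from an import *
s=bot.read_state();print(tobase(s["tool_pos"]),s["tool_pos"][2],s["wrist_force"])
p,d=bot.read_camera("scene");cv2.imwrite("pics/s8.png",cv2.resize(p[180:300,220:410],None,fx=4,fy=4,interpolation=cv2.INTER_CUBIC))
p,d=bot.read_camera("side");cv2.imwrite("pics/t8.png",cv2.resize(p[200:350,270:450],None,fx=4,fy=4,interpolation=cv2.INTER_CUBIC))
E
```

```text
[-0.06741521  0.00146524] 0.006627706655239894 [-1.71654399  0.24733892 -1.40698563]
```

View pics/s8.png

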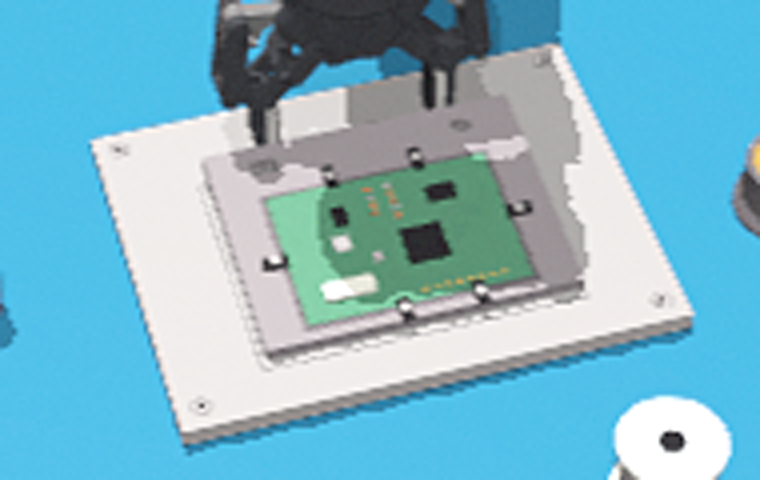

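View pics/t8.png

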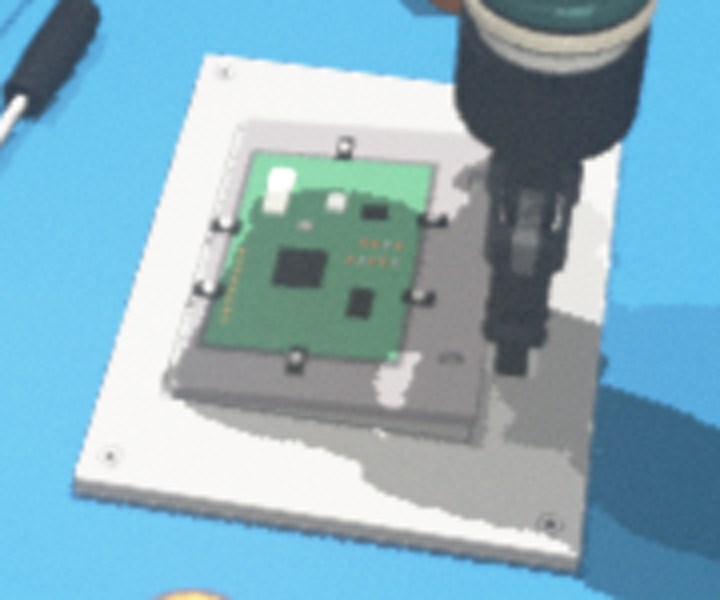

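arm_command --targets "-1 0 0 0 0 0 1;-2 0 0 0 0 0 1;-3 0 0 0 0 0 1;-3 0 0 0 0 0 1"

```text
time: 9.82
tool_pos: [0.5262, 0.0639, 0.0075]
tcp_rot: [-0.392, 3.115, -0.0]
wrist_force: [0.6, 0.0, -0.2]
width: 1.002
```

```bash
python3 - <<'E'
from an import *
s=bot.read_state();print(tobase(s["tool_pos"]),s["tool_pos"][2],s["wrist_force"])
p,d=bot.read_camera("side");cv2.imwrite("pics/t9.png",cv2.resize(p[200:350,270:450],None,fx=4,fy=4,interpolation=cv2.INTER_CUBIC))
E
```

```text
[-0.06313901  0.0012726 ] 0.007453377141687645 [ 0.58685667  0.04017687 -0.20413226]
```

View pics/t9.png

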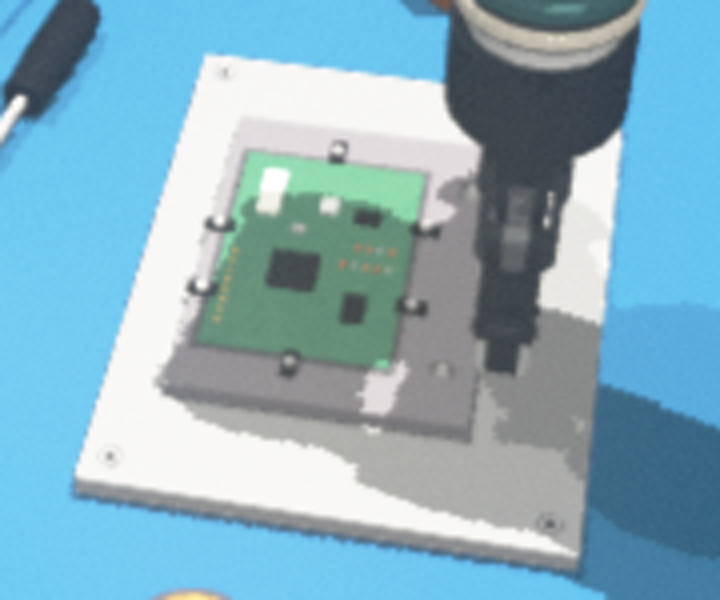

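It appears to have dropped. I'll back off and inspect from above.

arm_command --targets "8 0 0 0 0 0 1;20 0 0 0 0 0 1;20 0 -30 0 0 0 1;0 0 -70 0 0 0 1;-40 0 -110 0 0 0 1;-60 0 -150 0 0 0 1;-60 0 -190 0 0 0 1;-60 0 -200 0 0 0 1;-60 0 -200 0 0 0 1;-60 0 -200 0 0 0 1"

```text
time: 10.7
tool_pos: [0.5841, 0.0786, 0.2094]
tcp_rot: [-0.391, 3.113, -0.0]
wrist_force: [-0.2, -0.6, -0.5]
width: 1.001
```

```bash
python3 - <<'E'
from an import *
s=bot.read_state();p,d=bot.read_camera("wrist");cv2.imwrite("pics/w10.png",p);np.save("pics/w10.npy",d);pickle.dump(s,open("pics/w10.pkl","wb"));print(s['time'],tobase(s['tool_pos']),s['tool_pos'],s["wrist_force"])
E
```

```text
10.7 [-0.00344944  0.0011918 ] [0.58406306 0.0786028  0.20940647] [-0.1722423  -0.58715462 -0.47770666]
```

View pics/w10.png

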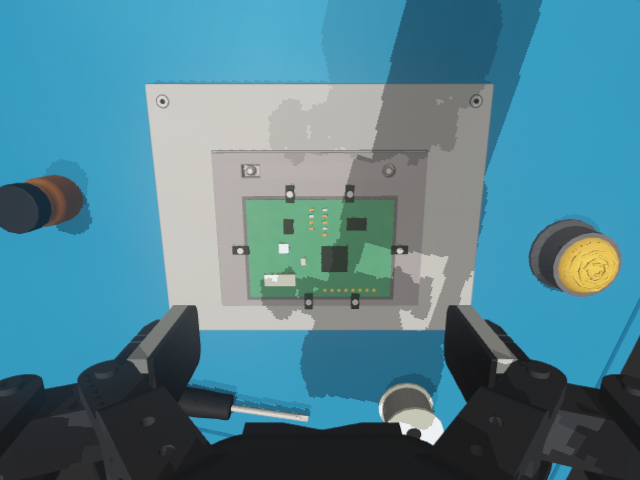

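```bash
python3 - <<'E'
from an import *
c=bot.camera_params("wrist");s=pickle.load(open("pics/w10.pkl","rb"));d=np.load("pics/w10.npy");im=cv2.imread("pics/w10.png")
f,cx,cy=K(c);Rm,t=pose(c,s)
v,u=np.mgrid[0:480,0:640];P=np.stack([(u-cx)/f*d,-(v-cy)/f*d,-d],-1)@Rm.T+t
b=tobase(P)*1e3
def st(x0,x1,y0,y1):
    m=(b[...,0]>x0)&(b[...,0]<x1)&(b[...,1]>y0)&(b[...,1]<y1)&(d>0)&(v<300);z=P[m][:,2]*1e3;return m.sum(),np.median(z).round(2),z.std().round(2)
for n,r in dict(base_near=(-100,-65,-60,60),base_far=(86,100,-60,60),base_R=(-80,60,-125,-95),base_L=(-80,60,95,125),
 pal_nearR=(-50,-28,-40,-20),pal_nearL=(-50,-28,20,40),palR=(-40,40,-82,-72),palL=(-40,40,72,82),palfarR=(45,75,-82,-72),palfarL=(45,75,72,82),palNRc=(-50,-30,-82,-70),palNLc=(-50,-30,70,82)).items(): print(n,st(*r))
m=(d>0)&(v<300)
def pl(mm):
    A=np.c_[b[mm],np.ones(mm.sum())];return np.linalg.lstsq(A,P[mm][:,2]*1e3,rcond=None)[0].round(4)
hsv=cv2.cvtColor(im,cv2.COLOR_BGR2HSV);gray=hsv[...,1]<60
B=m&gray&(abs(b[...,0])<100)&(abs(b[...,1])<130)&((abs(b[...,1])>92)|(b[...,0]<-60))
Q=m&gray&(abs(b[...,1])<82)&(b[...,0]>-50)&(b[...,0]<74)&((abs(b[...,1])>64)|(b[...,0]<-40)&(abs(b[...,1])<45))
print("base plane",pl(B),"pallet",pl(Q))
cv2.imwrite("pics/w10z.png",cv2.resize(im[135:315,200:440],None,fx=3.3,fy=3.3,interpolation=cv2.INTER_CUBIC))
E
```

```text
base_near (np.int64(7166), np.float64(14.5), np.float64(0.76))
base_far (np.int64(0), np.float64(nan), np.float64(nan))
base_R (np.int64(6010), np.float64(14.49), np.float64(0.73))
base_L (np.int64(6000), np.float64(14.49), np.float64(0.74))
pal_nearR (np.int64(700), np.float64(22.45), np.float64(0.74))
pal_nearL (np.int64(699), np.float64(22.41), np.float64(0.76))
palR (np.int64(1163), np.float64(22.51), np.float64(0.77))
palL (np.int64(1157), np.float64(22.42), np.float64(0.73))
palfarR (np.int64(335), np.float64(22.43), np.float64(0.7))
palfarL (np.int64(331), np.float64(22.45), np.float64(0.69))
palNRc (np.int64(379), np.float64(22.54), np.float64(0.75))
palNLc (np.int64(389), np.float64(22.47), np.float64(0.72))
base plane [-4.00000e-04 -1.00000e-04  1.44751e+01] pallet [ 1.20000e-03 -3.00000e-04  2.25513e+01]
  return _methods._mean(a, axis=axis, dtype=dtype,
  ret = ret.dtype.type(ret / rcount)
  ret = _var(a, axis=axis, dtype=dtype, out=out, ddof=ddof,
  arrmean = um.true_divide(arrmean, div, out=arrmean,
  ret = ret.dtype.type(ret / rcount)
```

View pics/w10z.png

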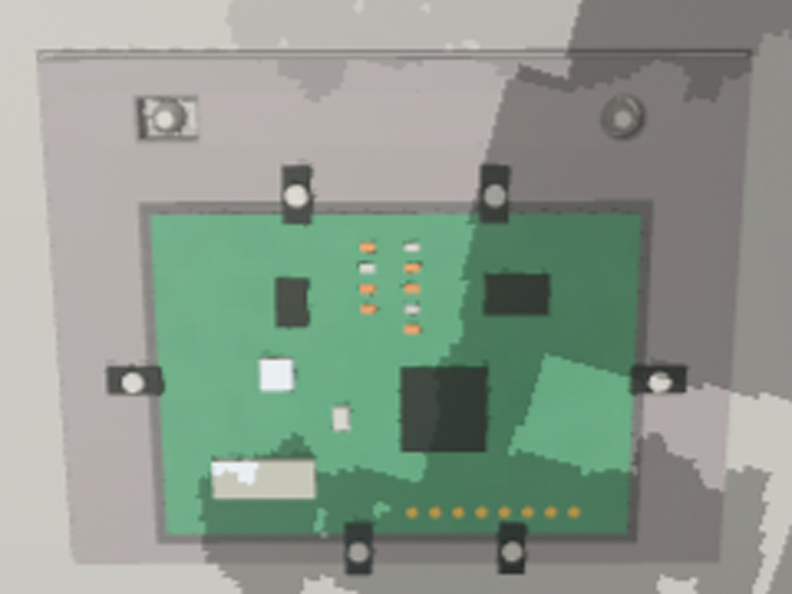

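The zoomed view shows both pins standing inside their holes: oblong at crop pixel (165,118), round at (623,117). The pallet's top is 8.0 mm above the base's top everywhere, so it lies flat. I'll hand it in.

```bash
python3 -c "
from workcell import bot
print(bot.finish_job())"
```

```text
the job is handed in; nothing more can be done
None
```

The pallet is seated flat on its base with both pins up through their holes, and I handed the job in at about 11 s of the 45 s. The hand-in itself reports no verdict.

**What I did:** I made two pushes with the open fingertips. The first, on the right edge, moved the pallet about 16 mm left and took out most of its turn. The second, on the near edge, moved it about 20 mm away from the robot until it dropped over the pins. I then backed the arm off to about 0.2 m above the bench. The wrist force read 2.2 N or less at every check.

**Last checks:**
- **Holes:** the wrist picture shows both pins inside their holes.
- **Flatness:** depth gives the pallet's top 7.9–8.1 mm above the base's top all round, against its 8 mm thickness. The fitted tilt is about 0.001 rad.
- **Not checked or slightly off:**
  - The wrist camera read the scribed rectangle 1–2 mm too large, and depth put the base's top at 14.5 mm instead of 15 mm. Both are within calibration error.
  - The far strip of the base gave no depth reading.
  - I kept the arm clear of the spool, flux jar, cleaner and screwdriver and saw no sign that they moved. I did not re-measure their positions at the end.

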